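Load the book embosser's die and hold its handle at the third click

TASK

Take the die with the blue grip out of the wooden stand, push its blade fully home, upright, into the slot on top of the green book embosser, and let go of it. Then press the embosser's black handle bar down with the fingers, past its first two clicks to the third (the red mark) but not on down to its end stop, and finish while still holding it there against its spring. Leave the grey die in its place in the stand and the other things on the counter where they are.

Things in the scene. Friction and masses are not known exactly. Their poses are not given: they have to be found in the camera images.
- blue_die: Flat steel embossing die with a BLUE grip, upright in one of the stand's slots. Origin at its shoulder (middle of the grip's underside, where it rests on the stand, 55 mm above the counter); z up. Grip 12 (x) x 38 (y) x 40 mm tall above the origin; blade 5 (x) x 30 (y) x 40 mm long below it. 60 to 130 g. It fits a slot either way round (half turn).
- grey_die: The same die with a GREY grip, in the stand's other slot; to be left there. Origin and axes as for blue_die.
- stand: Fixed wooden block, 75 (x) by 170 (y) by 55 mm high, origin at the centre of its underside. Two top slots at y = -37.5 and +37.5 mm, each 8 (x) by 34 mm (y) and 48 mm deep.
- embosser: Fixed green press; its front (-x) roughly faces the robot. Origin: centre of the underside of its base (290 x 170 x 20 mm). Head block x -30..120, y -30..75 mm, top at z = 100. White scale fin (22 mm wide) at x = -32, y = -18, up to z = 165, with a mark at the bar axis's height for each click: yellow z = 144 (first), yellow 123 (second), red 102 (third).
- die_slot (a point): Centre of the die slot's mouth, in the plane of the head's top, at (50, 30.5, 100) mm in the embosser's frame. Slot 8 (embosser x) x 34 mm (y), 50 mm deep, 1.8 mm chamfer, bright metal surround. A die fully home has its shoulder on the head, its origin at this point and its x along the embosser's x (either way).
- handle_hinge (a point): Point on the handle's hinge axis (which runs along the embosser's y), at (40, -55, 105) mm in the embosser's frame.
- press_bar (a point): The handle's black round cross bar, 22 mm in diameter, 48 mm long along the embosser's y. This point is its centre, 150 mm from the hinge axis, towards the embosser's front; the arm stands 0.40 - q rad above level, q being the handle joint (at rest the bar is 58 mm above the hinge's height). Press it from above.
- handle (a joint): How far the handle is pressed, rad: 0 at rest (up); clicks (shallow detents) at 0.14, 0.28 and 0.42, with ridges at 0.07, 0.21, 0.35 and 0.49; end stop at 0.60. A spring drives it back up to 0 from every click, with about 4 N at the bar when up, rising to about 8 N at the third click; climbing a ridge adds 1 to 2 N, leaving it takes off as much.
- tin: Round brass tin, 42 mm across, 28 mm high, between stand and embosser. Bystander. Origin: centre of underside.
- jar: Glass jar, 56 mm across, 85 mm high. Bystander. Origin: centre of underside.
- book: Navy closed book, 110 x 170 x 24 mm, lying. Bystander. Origin: centre of underside.
- paperweight: Green glass paperweight, 60 mm across, 32 mm high. Bystander. Origin: centre of underside.
- pad_tin: Flat dark steel tin, 70 x 110 x 18 mm. Bystander. Origin: centre of underside.

How it is judged (in metres and radians):
On the way, in this order (a step that is already met when the one before it is completed fails the run):
1. the blue die stands fully home in the embosser's slot, let go of, with the handle still up (horizontal distance between blue_die and die_slot below 0.006 m and z of blue_die in the frame of die_slot between -0.004 and 0.004 m and angle between blue_die's own z axis and vertical below 0.12 rad and contact force between the fingers and blue_die below 0.1 N and value of joint handle below 0.07 rad), for 0.3 s.
2. the fingers hold the handle bar down at the third click (value of joint handle between 0.355 and 0.485 rad and contact force between the fingers and handle above 1.5 N), for 0.5 s.
At the end, for the whole second after the job is handed in: Blue die home in the slot (within 6 mm sideways, 4 mm in height, tilt under 0.12 rad); handle still at 0.355 to 0.485 rad, the third click, fingers pushing its bar with over 1.5 N; grey die within 15 mm, bystanders within 30 mm of where they began (all of step 2 and horizontal distance between blue_die and die_slot below 0.006 m and z of blue_die in the frame of die_slot between -0.004 and 0.004 m and angle between blue_die's own z axis and vertical below 0.12 rad and velocity of joint handle between -0.1 and 0.1 rad/s and distance of grey_die from where it was at the start of the episode below 0.015 m and distance of each of tin, jar, book, paperweight, pad_tin from where it was at the start of the episode below 0.03 m); the arm keeps its last pose, push and grip.
It fails at once if the handle is pressed past the third click to its end stop (over 0.56 rad) (value of joint handle above 0.56 rad).
It fails at once if the grey die is taken out of its place (moved over 15 mm) (distance of grey_die from where it was at the start of the episode above 0.015 m).
It fails at once if a bystander is moved by over 30 mm (distance of any of tin, jar, book, paperweight, pad_tin from where it was at the start of the episode above 0.03 m).
It also fails if it takes over 59 s, if anything falls off the work surface, if the arm or the gripper's body presses on something with over 40 N, if the wrist force passes 120 N, or if a joint passes its speed limit or range.

ROBOT

A 7-joint arm with a two-finger parallel gripper is mounted at the origin on the work surface. World frame = base frame: x ahead of the robot, y to its left, z up, the work surface at z = 0. Lengths are in m, angles in degrees, forces in N, time in s.
With the tool pointing down it reaches from about 0.425 to 1.025 m from the base axis. Payload 9.4 kg.
Tool frame: the origin (TCP) lies at the very end of the fingers, on their centre line; the grasp point (between the pads) lies grasp_offset behind it (grasp_offset is the distance from the TCP to the grasp point, in m); z points along the fingers, y is the line along which they close (so a half turn about z gives the same grasp; the last joint's range is limited). The gripper opens to 93 mm and grips with 3 to 60 N. Pads are 15 mm wide; open, the fingers measure 128 mm over their backs; the gripper's body (75 mm by 188 mm) begins 65 mm behind the grasp point.
Start: joints at [71.007, 34.337, -0.143, 91.639, 0.103, 54.024, -4.572], TCP at [0.183, -0.702, 0.186] pointing down, gripper open.
Joint ranges: [-147.43, 147.43], [-19.82, 112.94], [-74.19, 73.91], [6.32, 146.72], [-59.91, 239.91], [6.04, 106.73], [-150.56, 150.56]. Speed limits (degrees/s): [127.2, 127.2, 172.46, 172.46, 180, 180, 180].

INTERFACE

Orientations are given as a 3x3 rotation matrix whose columns are the frame's x, y, z axes.
In Python, from station import state, read_camera, close_job, grasp_offset gives the robot as it stands. The module is installed in compiled form; this text tells all that it offers.
- The arm moves only by the tool jog_arm, never from a script. Its argument "motion" is a list of rows, each a list of 3 entries, a list of its own where there are three numbers: the shift along the tool's x, y, z in units of 50 cm (1.0 is 50 cm), then the turn about the tool's z in units of 180 degrees (1.0 is 180 degrees), then the opening, from 0 (shut) to 1 (fully open). In form: [[[dx, dy, dz], turn, gripper], ...]. A call has 1 to 8 rows; each row is the pose to reach, as a shift and turn from the pose commanded when the call began, along the tool's axes at that moment, turning the shorter way round; what a row does not reach only later rows make up. A row lasts 1/12 s, in which the tool goes at most 41.7 mm and 7.16 degrees, less where a joint would pass 70% of its speed; a pose out of reach is approached as far as the arm can. A call with a number of a shift or a turn outside -1 to 1 is refused whole. A call with a gripper value outside its range is refused whole. The fingers move at their own pace and stop on an object; "squeeze" is the grip in N (left out, the last holds). Time passes only in rows, so rows that repeat a pose let the fingers close. It gives the time, the measured TCP pose, the force, the opening and the grip force at its end, in the units of the state.
- state(): the state, without advancing time (a new reading comes with each control period).
- read_camera(name): name is "side" or "top" or "wrist"; returns a dict with "color" (480x640x3 uint8, red, green, blue), "fovy" (degrees; the focal length in pixels is half the picture's height over the tangent of half this angle, whatever the lens; pixels are square), "cx", "cy" (the principal point, pixels), "dist_coeffs" ([k1, k2, p1, p2, k3] as OpenCV has them; the pictures are not rectified), "pose" (4x4, takes a point from camera to world coordinates). Camera axes: x right, y down, z forward; pixel columns grow to the right and rows downward; lengths in m; the calibration is good to about 2 mm. A picture is of the moment at which its call begins. There is no depth.
- close_job(): hands the job in; it is judged then, once.
The state is a dict: "time": time; "qpos": joint angles; "joint_velocities": joint speeds; "joint_efforts": joint torques, N m; "ee_pos": TCP position; "eef_rot": TCP orientation; "ft_force": force on the tool from outside, world axes, zero at the start; "torque": the same for the moment, N m; "width": finger opening in m; "finger_force": force on a finger pad.
Only numpy, scipy, OpenCV 4.12 (cv2) and the standard library are available. Lean on these libraries where they do the work, as an engineer would, in place of code of your own. Each camera call takes 0.05 s, during which the arm holds its last target. There are 200 camera calls.

## Working session

There is one attempt and no reset: what is moved stays moved. The work goes in short steps, Python scripts to look and compute and a tool call to move; the robot and the scene stay as the last step left them, time stands still between calls to the robot, and variables do not carry over. Pictures are saved under pics/ and viewed, at most 10 in all, crops included, and the job is handed in when it is done.

Besides the shell and the picture viewer there is one more tool, called after "Call:" as a command line: name --argument value ..., lists and objects as JSON in quotes. jog_arm: Moves the arm, as the interface text tells. Shifts and turns lie within -1 to 1; 1 stands for 50 cm of shift or 180 degrees of turn. Its arguments: {"type":"object","properties":{"motion":{"type":"array"},"squeeze":{"type":"number"}},"required":["motion"]}

```bash
mkdir -p pics; python3 - <<'E'
from station import *
import cv2,numpy as np
s=state();print(s['time'],s['ee_pos'],np.round(s['eef_rot'],3).tolist(),s['width'],grasp_offset)
for n in ['side','top','wrist']:
    r=read_camera(n);cv2.imwrite(f'pics/{n}0.png',r['color'][...,::-1]);print(n,r['fovy'],r['cx'],r['cy'],r['dist_coeffs'],np.round(r['pose'],3).tolist())
E
```

```text
0.0 [ 0.18257094 -0.70110587  0.18485409] [[0.968, 0.252, -0.001], [0.252, -0.968, 0.001], [-0.0, -0.002, -1.0]] 0.09323524470597919 0.0188
side 57.583587669155236 315.6836892670392 235.11823386203346 [-0.0064259  0.         0.         0.         0.       ] [[-0.788, -0.372, 0.491, -0.043], [-0.616, 0.466, -0.635, 0.821], [0.007, -0.802, -0.597, 0.89], [0.0, 0.0, 0.0, 1.0]]
top 52.726567559106925 318.8760824649878 238.9198937504966 [0.02461269 0.         0.         0.         0.        ] [[0.007, -0.99, 0.142, 0.394], [-1.0, -0.006, 0.008, 0.033], [-0.008, -0.142, -0.99, 1.237], [0.0, 0.0, 0.0, 1.0]]
wrist 63.02914307372113 320.88447319614914 242.49158870269824 [0.02000405 0.         0.         0.         0.        ] [[0.252, -0.937, -0.242, 0.249], [-0.968, -0.244, -0.062, -0.684], [-0.001, 0.25, -0.968, 0.384], [0.0, 0.0, 0.0, 1.0]]
```

View pics/top0.png

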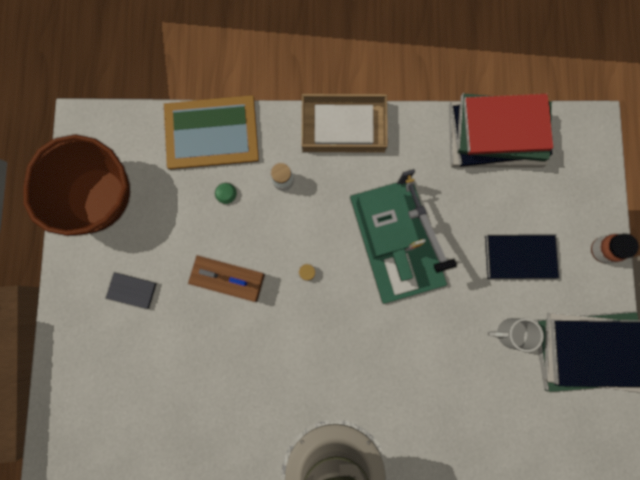

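View pics/side0.png

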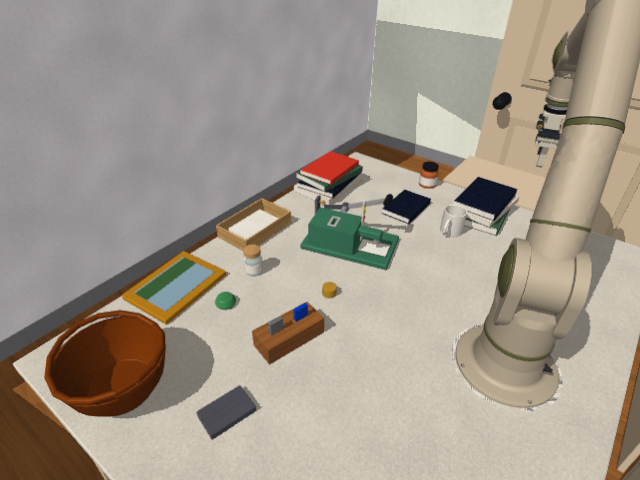

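Top view: blue grip near (238,281), grey near (207,272), embosser slot surround near (384,218), black bar near (445,266), tin (307,272). The side view shows blue at (301,312) and the slot at (334,221).

```bash
cat > h.py <<'E'
from station import *
import cv2,numpy as np
def cam(n,save=None):
    r=read_camera(n)
    if save: cv2.imwrite(f'pics/{save}.png',r['color'][...,::-1])
    f=240/np.tan(np.radians(r['fovy']/2)); r['K']=np.array([[f,0,r['cx']],[0,f,r['cy']],[0,0,1]]); r['hsv']=cv2.cvtColor(r['color'],cv2.COLOR_RGB2HSV); r['n']=n
    return r
def ray(r,p):
    u=cv2.undistortPoints(np.array(p,float).reshape(-1,1,2),r['K'],r['dist_coeffs']).reshape(-1,2)
    d=np.c_[u,np.ones(len(u))]@r['pose'][:3,:3].T
    return r['pose'][:3,3],d/np.linalg.norm(d,axis=1)[:,None]
def plane(r,p,z):
    o,d=ray(r,p);return o+d*((z-o[2])/d[:,2])[:,None]
def tri(*rp):
    A=0;b=0;L=[]
    for r,p in rp:
        o,d=ray(r,p);M=np.eye(3)-np.outer(d[0],d[0]);A=A+M;b=b+M@o;L.append((M,o))
    x=np.linalg.solve(A,b);return x,[np.linalg.norm(M@(x-o)) for M,o in L]
def proj(r,X):
    T=np.linalg.inv(r['pose']);return cv2.projectPoints(np.array(X,float).reshape(-1,1,3),cv2.Rodrigues(T[:3,:3])[0],T[:3,3],r['K'],r['dist_coeffs'])[0].reshape(-1,2)
def comps(r,lo,hi,amin=20):
    m=cv2.inRange(r['hsv'],lo,hi);c,_=cv2.findContours(m,cv2.RETR_EXTERNAL,cv2.CHAIN_APPROX_NONE)
    return sorted([k for k in c if cv2.contourArea(k)>amin],key=cv2.contourArea,reverse=True)
def cen(k): M=cv2.moments(k);return (M['m10']/M['m00'],M['m01']/M['m00'])
BLUE=((112,150,60),(125,255,255)); GREEN=((65,80,30),(88,255,200))
E
python3 - <<'E'
from h import *
t=cam('top');s=cam('side')
for r in(t,s):
    for k in comps(r,*BLUE)[:3]: print(r['n'],'blue',cen(k),cv2.contourArea(k))
    for k in comps(r,*GREEN,100)[:3]: print('green',cv2.contourArea(k),cv2.minAreaRect(k))
tb=cen(comps(t,*BLUE)[0]);sb=cen(comps(s,*BLUE)[0])
print('die',tri((t,tb),(s,sb)));print('slot',tri((t,(384,218)),(s,(334,221))))
print(plane(t,[(384,218)],.1),plane(t,[(445,266)],.163))
# embosser base corners, stand top corners, rough
print(plane(t,[(385,302),(447,288),(351,193),(407,178)],.02))
print(plane(t,[(189,283),(257,300),(196,257),(264,277)],.055))
E
```

```text
top blue (237.609375, 281.2239583333333) 32.0
green 6378.5 ((398.09716796875, 240.31724548339844), (111.7387924194336, 65.13867950439453), 72.9794692993164)
green 175.5 ((225.5, 193.0), (16.0, 15.0), 90.0)
green 3433.0 ((350.5, 237.00003051757812), (92.64860534667969, 44.86909103393555), 14.03624439239502)
green 231.5 ((224.75003051757812, 300.7500305175781), (16.26345443725586, 18.384775161743164), 45.0)
green 174.0 ((338.2523498535156, 179.200439453125), (14.66476058959961, 50.41664505004883), 74.21924591064453)Traceback (most recent call last):
  File "<stdin>", line 6, in <module>
IndexError: list index out of range
```

```bash
sed -i 's/BLUE=((112,150,60)/BLUE=((108,180,80)/' h.py; python3 - <<'E'
from h import *
t=cam('top');s=cam('side')
print(s['hsv'][312,301],t['hsv'][281,238])
tb=cen(comps(t,*BLUE)[0]);sb=cen(comps(s,*BLUE)[0]);print(tb,sb)
print('die',tri((t,tb),(s,sb)));print('slot',tri((t,(384,218)),(s,(334,221))))
print(plane(t,[(384,218)],.1),plane(t,[(445,266)],.163))
print(plane(t,[(385,302),(447,288),(351,193),(407,178)],.02))
print(plane(t,[(189,283),(257,300),(196,257),(264,277)],.055))
E
```

```text
[111 250 110] [112 204 129]Traceback (most recent call last):
  File "<stdin>", line 4, in <module>
IndexError: list index out of range
```

```bash
sed -i 's/BLUE=((108,180,80)/BLUE=((106,150,60)/' h.py; python3 - <<'E'
from h import *
t=cam('top');s=cam('side')
for r in(t,s):print([(cen(k),cv2.contourArea(k)) for k in comps(r,*BLUE)[:3]])
tb=cen(comps(t,*BLUE)[0]);sb=min((cen(k) for k in comps(s,*BLUE)),key=lambda c:abs(c[0]-301)+abs(c[1]-312))
print('die',tri((t,tb),(s,sb)));print('slot',tri((t,(384,218)),(s,(334,221))))
print(plane(t,[(384,218)],.1),plane(t,[(445,266)],.163))
print(plane(t,[(385,302),(447,288),(351,193),(407,178)],.02))
print(plane(t,[(189,283),(257,300),(196,257),(264,277)],.055))
E
```

```text
[((237.1060606060606, 281.050505050505), 33.0)]
[((300.4164004259851, 311.7305644302449), 156.5)]
die (array([0.45655333, 0.23650407, 0.07784872]), [np.float64(0.0010963457794468888), np.float64(0.0010963457794467427)])
slot (array([ 0.60739429, -0.11286537,  0.10120434]), [np.float64(0.000977591001690805), np.float64(0.0009775910016908596)])
[[ 0.60847338 -0.11252983  0.1       ]] [[ 0.48924292 -0.23794918  0.163     ]]
[[ 0.41115428 -0.12262777  0.02      ]
 [ 0.44702167 -0.27724433  0.02      ]
 [ 0.68845449 -0.03877501  0.02      ]
 [ 0.72873506 -0.18311922  0.02      ]]
[[0.45332488 0.35801423 0.055     ]
 [0.41326332 0.19148127 0.055     ]
 [0.5169923  0.3437997  0.055     ]
 [0.46899134 0.17585008 0.055     ]]
```

Call:
jog_arm --motion '[[[0.978, -0.924, -0.27], -0.337, 1], [[0.978, -0.924, -0.27], -0.337, 1], [[0.978, -0.924, -0.27], -0.337, 1], [[0.978, -0.924, -0.27], -0.337, 1], [[0.978, -0.924, -0.27], -0.337, 1], [[0.978, -0.924, -0.27], -0.337, 1], [[0.978, -0.924, -0.27], -0.337, 1], [[0.978, -0.924, -0.27], -0.337, 1]]'

```text
time: 1.12
ee_pos: [0.3567, -0.4228, 0.252]
eef_rot: [[0.305, 0.952, 0.0], [0.952, -0.305, -0.001], [-0.001, 0.0, -1.0]]
ft_force: [0.9, 0.1, 0.1]
width: 0.0929
finger_force: 0.0
```

```bash
cat >> h.py <<'E'
def go(x,y,z,a=None):
    s=state();R=np.array(s['eef_rot']);d=R.T@(np.array([x,y,z])-s['ee_pos'])/.5
    a0=np.degrees(np.arctan2(R[1,0],R[0,0]));print('t',round(s['time'],2),'d',np.round(d,4).tolist(),'turn',None if a is None else round(-((a-a0+180)%360-180)/180,4),'a0',round(a0,2),'rows',round(np.linalg.norm(d)*.5/.0417,1))
E
python3 -c "
from h import *
go(.54,-.13,.32,75.2)"
```

```text
t 1.12 d [0.6694, 0.1705, -0.1364] turn -0.0164 a0 72.24 rows 8.4
```

Call:
jog_arm --motion '[[[0.67, 0.17, -0.136], -0.016, 1], [[0.67, 0.17, -0.136], -0.016, 1], [[0.67, 0.17, -0.136], -0.016, 1], [[0.67, 0.17, -0.136], -0.016, 1], [[0.67, 0.17, -0.136], -0.016, 1], [[0.67, 0.17, -0.136], -0.016, 1], [[0.67, 0.17, -0.136], -0.016, 1], [[0.67, 0.17, -0.136], -0.016, 1]]'

```text
time: 1.78
ee_pos: [0.5317, -0.1464, 0.3164]
eef_rot: [[0.263, 0.965, 0.001], [0.965, -0.263, -0.001], [-0.0, 0.001, -1.0]]
ft_force: [0.6, -0.9, 0.3]
width: 0.093
finger_force: 0.0
```

```bash
python3 -c "
from h import *
r=cam('wrist','w1');go(.46,.215,.26,75.2)"
```

```text
t 1.83 d [0.6426, -0.3282, 0.1183] turn 0.0004 a0 75.27 rows 8.8
```

View pics/w1.png

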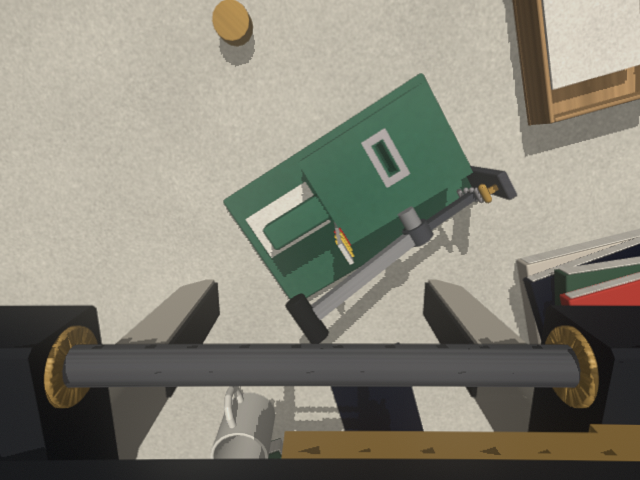

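Wrist view: slot surround at (386,157) on the green head, bar at (308,318), fin at (343,243), tin at (231,20).

```bash
python3 -c "
from h import *
go(.445,.15,.25,75.2)"
```

```text
t 1.83 d [0.5091, -0.3242, 0.1376] turn 0.0004 a0 75.27 rows 7.4
```

Call:
jog_arm --motion '[[[0.51, -0.324, 0.138], 0, 1], [[0.51, -0.324, 0.138], 0, 1], [[0.51, -0.324, 0.138], 0, 1], [[0.51, -0.324, 0.138], 0, 1], [[0.51, -0.324, 0.138], 0, 1], [[0.51, -0.324, 0.138], 0, 1], [[0.51, -0.324, 0.138], 0, 1], [[0.51, -0.324, 0.138], 0, 1]]'

```text
time: 2.5
ee_pos: [0.4395, 0.1447, 0.2463]
eef_rot: [[0.258, 0.966, -0.0], [0.966, -0.258, 0.001], [0.001, -0.0, -1.0]]
ft_force: [-0.2, -0.8, 0.4]
width: 0.093
finger_force: 0.0
```

```bash
python3 -c "
from h import *
r=cam('wrist','w2');print(state()['ee_pos'])
for k in comps(r,*BLUE): print(cen(k),cv2.contourArea(k),cv2.minAreaRect(k))"
```

```text
[0.43912277 0.14615384 0.24608887]
(315.3972137274889, 113.6924906557934) 490.5 ((315.0, 114.0), (44.0, 12.0), 90.0)
```

View pics/w2.png

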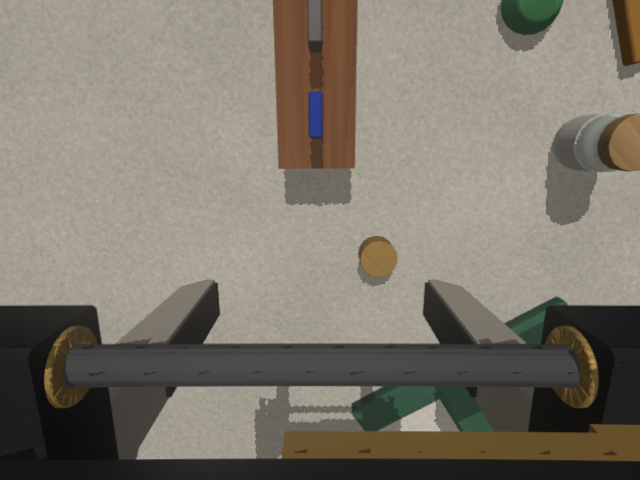

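Wrist view: the blue grip's top is at (315,114), aligned with the image axes; grey is beyond it at (315,20), tin at (378,257).

```bash
python3 -c "
from h import *
r=cam('wrist');k=comps(r,*BLUE)[0]
b=cv2.boxPoints(cv2.minAreaRect(k));P=plane(r,b,.095);print(P);c=plane(r,[cen(k)],.095)[0];print(c)
t=cam('top');s=cam('side')
kt=comps(t,*BLUE)[0];ks=comps(s,*BLUE)
print(r['pose'][:3,3])
m=cv2.inRange(r['hsv'],(0,80,20),(18,255,200));k2=max(cv2.findContours(m,0,2)[0],key=cv2.contourArea);ys=k2[:,0,:]
L=[(ys[ys[:,1]==y][:,0].min(),ys[ys[:,1]==y][:,0].max(),y) for y in (15,60,120,150) if (ys[:,1]==y).any()];print(L)
print(cv2.minAreaRect(k2), plane(r,cv2.boxPoints(cv2.minAreaRect(k2)),.055))
print('tri',tri((r,cen(k)),(t,cen(kt))),[cen(x) for x in ks])
x0=c[:2];go(x0[0],x0[1],.15,75.2)
"
```

```text
[[0.45817054 0.25159582 0.095     ]
 [0.46709515 0.24923468 0.095     ]
 [0.45802175 0.21485155 0.095     ]
 [0.44884414 0.21727968 0.095     ]]
[0.45818571 0.23380502 0.095     ]Traceback (most recent call last):
  File "<string>", line 6, in <module>
    kt=comps(t,*BLUE)[0];ks=comps(s,*BLUE)
       ~~~~~~~~~~~~~~^^^
IndexError: list index out of range
```

```bash
python3 -c "
from h import *
go(.4582,.2340,.14,75.2);go(.4582,.2340,.06,75.2)
"
```

```text
t 2.7 d [0.19, -0.0174, 0.2133] turn -0.0021 a0 74.83 rows 3.4
t 2.7 d [0.19, -0.0175, 0.3733] turn -0.0021 a0 74.83 rows 5.0
```

Call:
jog_arm --motion '[[[0.19, -0.0175, 0.213], -0.002, 1], [[0.19, -0.0175, 0.213], -0.002, 1], [[0.19, -0.0175, 0.213], -0.002, 1], [[0.19, -0.0175, 0.213], -0.002, 1], [[0.19, -0.0175, 0.213], -0.002, 1], [[0.19, -0.0175, 0.213], -0.002, 1]]'

```text
time: 3.2
ee_pos: [0.4585, 0.2331, 0.1396]
eef_rot: [[0.257, 0.966, -0.002], [0.966, -0.257, -0.001], [-0.002, -0.001, -1.0]]
ft_force: [0.5, 0.0, -0.6]
width: 0.0928
finger_force: 0.0
```

```bash
python3 -c "
from h import *
go(.4582,.2340,.06,75.2)
"
```

```text
t 3.2 d [0.0019, -0.0008, 0.1592] turn -0.0006 a0 75.09 rows 1.9
```

Call:
jog_arm --motion '[[[0.001, 0, 0.08], 0, 1], [[0.001, 0, 0.159], 0, 1], [[0.001, 0, 0.159], 0, 1], [[0.001, 0, 0.159], 0, 0], [[0.001, 0, 0.159], 0, 0], [[0.001, 0, 0.159], 0, 0], [[0.001, 0, 0.159], 0, 0], [[0.001, 0, 0.159], 0, 0]]' --squeeze 25

```text
time: 3.87
ee_pos: [0.4593, 0.235, 0.0623]
eef_rot: [[0.257, 0.966, 0.003], [0.966, -0.257, 0.001], [0.002, 0.002, -1.0]]
ft_force: [0.4, 0.1, -0.4]
width: 0.0644
finger_force: 0.0
```

Call:
jog_arm --motion '[[[0, 0, 0], 0, 0], [[0, 0, 0], 0, 0], [[0, 0, 0], 0, 0], [[0, 0, 0], 0, 0], [[0, 0, 0], 0, 0], [[0, 0, 0], 0, 0]]'

```text
time: 4.37
ee_pos: [0.4582, 0.2349, 0.0605]
eef_rot: [[0.256, 0.967, -0.0], [0.967, -0.256, -0.0], [-0.0, -0.0, -1.0]]
ft_force: [-0.2, -0.5, -0.0]
width: 0.0241
finger_force: 0.0
```

Call:
jog_arm --motion '[[[0, 0, 0], 0, 0], [[0, 0, 0], 0, 0], [[0, 0, 0], 0, 0], [[0, 0, 0], 0, 0], [[0, 0, 0], 0, 0], [[0, 0, 0], 0, 0]]'

```text
time: 4.87
ee_pos: [0.4582, 0.2348, 0.0606]
eef_rot: [[0.256, 0.967, -0.0], [0.967, -0.256, -0.0], [-0.0, -0.0, -1.0]]
ft_force: [0.1, 0.6, -0.9]
width: 0.0108
finger_force: 25.0
```

```bash
python3 -c "
from h import *
s=state();print(s['width'],s['finger_force'],s['ft_force']);go(.4582,.234,.25,75.2)
"
```

```text
0.010811323332574204 24.997319877147675 [ 0.06068368  0.55814923 -0.94472594]
t 4.87 d [-0.0017, 0.0003, -0.3788] turn -0.0003 a0 75.14 rows 4.5
```

Call:
jog_arm --motion '[[[0, 0, -0.05], 0, 0], [[0, 0, -0.1], 0, 0], [[0, 0, -0.16], 0, 0], [[0, 0, -0.24], 0, 0], [[0, 0, -0.32], 0, 0], [[0, 0, -0.4], 0, 0], [[0, 0, -0.4], 0, 0]]' --squeeze 40

```text
time: 5.45
ee_pos: [0.4607, 0.2372, 0.2675]
eef_rot: [[0.257, 0.966, 0.009], [0.967, -0.257, 0.005], [0.007, 0.008, -1.0]]
ft_force: [1.2, 1.0, -1.0]
width: 0.0101
finger_force: 40.0
```

```bash
python3 -c "
from h import *
s=state();print(s['ee_pos'],s['width'],s['finger_force'],s['ft_force']);go(.55,-.165,.30,105)
"
```

```text
[0.46068272 0.23719139 0.26753805] 0.010145708180052313 39.997050762176514 [ 1.21315846  0.96319313 -1.03823922]
t 5.45 d [-0.7312, 0.3795, -0.067] turn -0.1659 a0 75.14 rows 9.9
```

Call:
jog_arm --motion '[[[-0.36, 0.19, -0.06], -0.08, 0], [[-0.36, 0.19, -0.06], -0.08, 0], [[-0.36, 0.19, -0.06], -0.08, 0], [[-0.36, 0.19, -0.06], -0.08, 0], [[-0.36, 0.19, -0.06], -0.08, 0], [[-0.36, 0.19, -0.06], -0.08, 0]]'

```text
time: 5.95
ee_pos: [0.5051, 0.0288, 0.2906]
eef_rot: [[0.017, 1.0, 0.0], [1.0, -0.017, -0.003], [-0.003, 0.0, -1.0]]
ft_force: [0.6, -0.2, -1.5]
width: 0.0098
finger_force: 40.0
```

```bash
python3 -c "
from h import *
go(.55,-.165,.30,105)
"
```

```text
t 5.95 d [-0.386, 0.0962, -0.0176] turn -0.0886 a0 89.05 rows 4.8
```

Call:
jog_arm --motion '[[[-0.386, 0.096, -0.018], -0.088, 0], [[-0.386, 0.096, -0.018], -0.088, 0], [[-0.386, 0.096, -0.018], -0.088, 0], [[-0.386, 0.096, -0.018], -0.088, 0], [[-0.386, 0.096, -0.018], -0.088, 0], [[-0.386, 0.096, -0.018], -0.088, 0], [[-0.386, 0.096, -0.018], -0.088, 0], [[-0.386, 0.096, -0.018], -0.088, 0]]'

```text
time: 6.62
ee_pos: [0.55, -0.1561, 0.2991]
eef_rot: [[-0.265, 0.964, -0.001], [0.964, 0.265, 0.001], [0.001, -0.001, -1.0]]
ft_force: [0.1, 0.6, -1.4]
width: 0.01
finger_force: 40.0
```

```bash
python3 -c "
from h import *
import pickle
r=cam('wrist','w3');pickle.dump(r,open('w3.pkl','wb'));print(state()['ee_pos'])
"
```

```text
[ 0.55009346 -0.15537016  0.29936635]
```

View pics/w3.png

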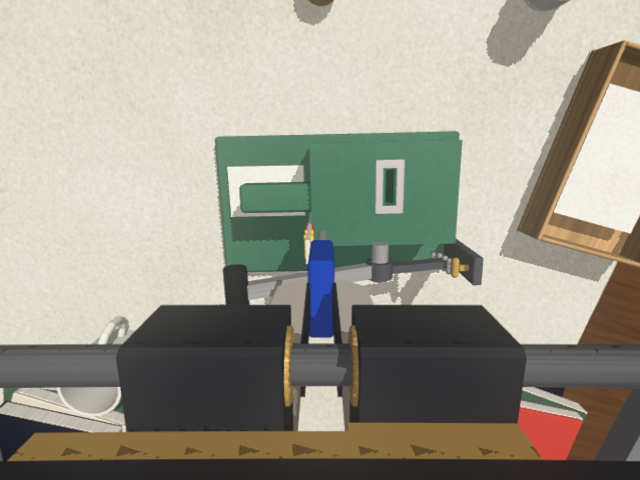

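Wrist view: slot surround centred at (390,187), nearly aligned with the image; the blue grip is held square at (321,285), bar end at (236,285).

```bash
cat >> h.py <<'E'
def slot(r,x0,x1,y0,y1):
    """outer surround rect corners (px)"""
    h=r['hsv'];m=np.zeros(h.shape[:2],np.uint8);m[y0:y1,x0:x1]=cv2.inRange(h,(0,0,90),(179,60,255))[y0:y1,x0:x1]
    k=max(cv2.findContours(m,0,2)[0],key=cv2.contourArea);hull=cv2.convexHull(k);return cv2.minAreaRect(hull)
def report(r,box,z=.1):
    q=slot(r,*box);P=plane(r,cv2.boxPoints(q),z);C=plane(r,[q[0]],z)[0]
    e=[P[1]-P[0],P[2]-P[1]];e.sort(key=np.linalg.norm)
    print(q,'C',C.round(4),'sides',[np.linalg.norm(v).round(4) for v in e],'long dir',np.degrees(np.arctan2(e[1][1],e[1][0])).round(2),'short',np.degrees(np.arctan2(e[0][1],e[0][0])).round(2));return q[0]
E
python3 -c "
from h import *
import pickle
r=pickle.load(open('w3.pkl','rb'));p=report(r,(365,415,148,225))
print(r['pose'][:3,3])
k=[(217,137),(459,132)];Q=plane(r,k,.02);print('base edge',Q,np.degrees(np.arctan2(*(Q[1]-Q[0])[1::-1])))
t=cam('top');s=cam('side')
pt=report(t,(374,396,209,228));ps=report(s,(326,343,213,228))
print(tri((r,p),(t,pt),(s,ps)),tri((r,p),(s,ps)))
go(.6,-.14,.3,107)
"
```

```text
((389.5, 186.0), (54.0, 29.0), 90.0) C [ 0.6098 -0.1139  0.1   ] sides [np.float64(0.0288), np.float64(0.0544)] long dir -71.51 short 15.3
[ 0.53138284 -0.09014179  0.49805185]
base edge [[ 0.41221026 -0.11801357  0.02      ]
 [ 0.68452624 -0.03737051  0.02      ]] 16.49601300089801
((384.34906005859375, 217.97169494628906), (13.873414039611816, 24.312816619873047), 74.05460357666016) C [ 0.6085 -0.1134  0.1   ] sides [np.float64(0.0334), np.float64(0.0583)] long dir -73.52 short -165.14
((333.3529357910156, 220.9117431640625), (8.746427536010742, 13.54838752746582), 30.963754653930664) C [ 0.6094 -0.1138  0.1   ] sides [np.float64(0.0347), np.float64(0.07)] long dir -71.98 short 170.15
(array([ 0.6091843 , -0.11362368,  0.10013858]), [np.float64(0.0006597765369864949), np.float64(0.0007034854069666218), np.float64(5.870914779377554e-05)]) (array([ 0.60971763, -0.11401068,  0.09977399]), [np.float64(0.00016584432791101557), np.float64(0.0001658443279109132)])
t 6.77 d [0.0026, 0.104, -0.0006] turn -0.0082 a0 105.52 rows 1.2
```

```bash
python3 -c "
from h import *
go(.630,-.181,.235,106.5)
"
```

```text
t 6.77 d [-0.0925, 0.1399, 0.1294] turn -0.0055 a0 105.52 rows 2.5
```

Call:
jog_arm --motion '[[[-0.092, 0.14, 0.13], -0.0055, 0], [[-0.092, 0.14, 0.13], -0.0055, 0], [[-0.092, 0.14, 0.13], -0.0055, 0], [[-0.092, 0.14, 0.13], -0.0055, 0], [[-0.092, 0.14, 0.13], -0.0055, 0], [[-0.092, 0.14, 0.13], -0.0055, 0]]'

```text
time: 7.27
ee_pos: [0.6298, -0.1812, 0.2351]
eef_rot: [[-0.283, 0.959, -0.0], [0.959, 0.283, 0.0], [0.0, 0.0, -1.0]]
ft_force: [-0.0, -0.7, -0.1]
width: 0.01
finger_force: 40.0
```

```bash
python3 -c "
from h import *
import pickle
r=cam('wrist','w4');pickle.dump(r,open('w4.pkl','wb'));print(state()['ee_pos'])
print(proj(r,[[.6097,-.1139,.1]]))
"
```

```text
[ 0.62981702 -0.18150354  0.23565762]
[[321.23543439 139.06408376]]
```

View pics/w4.png

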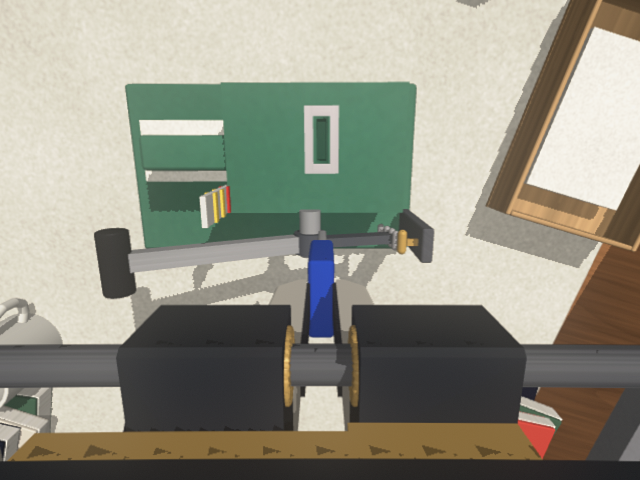

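Wrist view: surround at (321,139), matching the predicted (321.2,139.1); the grip is held square at (321,285).

```bash
python3 -c "
from h import *
import pickle
r=pickle.load(open('w4.pkl','rb'));p=report(r,(295,350,95,182))
h=r['hsv'];m=cv2.inRange(h,(0,0,90),(179,60,255))
def ed(rows):
  L=[];Rr=[]
  for y in rows:
    x=np.flatnonzero(m[y,295:350])+295;L.append((x.min()-.5,y));Rr.append((x.max()+.5,y))
  return L,Rr
for e in ed(range(110,170)):
  P=plane(r,e,.1);v=cv2.fitLine(P[:,:2].astype(np.float32),cv2.DIST_HUBER,0,.01,.01).ravel();print('edge yaw',np.degrees(np.arctan2(v[1],v[0])),P[:,:2].mean(0))
g=cv2.inRange(h,*GREEN)
e=[(x,np.flatnonzero(g[60:130,x])[0]+60-.5) for x in range(235,405,5)]
P=plane(r,e,.1);v=cv2.fitLine(P[:,:2].astype(np.float32),cv2.DIST_HUBER,0,.01,.01).ravel();print('head edge',np.degrees(np.arctan2(v[1],v[0])))
w3=pickle.load(open('w3.pkl','rb'));print(tri((w3,slot(w3,365,415,148,225)[0]),(r,p)))
b=comps(r,*BLUE)[0];print('blue',cv2.boundingRect(b))
"
```

```text
((321.0, 139.0), (68.0, 36.0), 90.0) C [ 0.6095 -0.1139  0.1   ] sides [np.float64(0.029), np.float64(0.054)] long dir -72.83 short 16.47
edge yaw -74.19095 [ 0.59578673 -0.11854202]
edge yaw -72.85588 [ 0.62359367 -0.11031968]
head edge 15.875074
(array([ 0.6095143 , -0.11387147,  0.10148663]), [np.float64(4.4082897977508144e-05), np.float64(4.408289797750647e-05)])
blue (309, 240, 25, 97)
```

```bash
python3 -c "
from h import *
go(.6093,-.1128,.185,106.4)
"
```

```text
t 7.32 d [0.1434, -0.0005, 0.1013] turn 0.0003 a0 106.45 rows 2.1
```

Call:
jog_arm --motion '[[[0.07, 0, 0.02], 0, 0], [[0.143, 0, 0.04], 0, 0], [[0.143, 0, 0.08], 0, 0], [[0.143, 0, 0.1], 0, 0], [[0.143, 0, 0.1], 0, 0], [[0.143, 0, 0.1], 0, 0]]'

```text
time: 7.82
ee_pos: [0.6099, -0.1152, 0.1852]
eef_rot: [[-0.281, 0.96, 0.0], [0.96, 0.281, -0.001], [-0.001, -0.0, -1.0]]
ft_force: [0.8, 0.8, -0.6]
width: 0.0102
finger_force: 40.0
```

```bash
python3 -c "
from h import *
r=cam('wrist','w5');t=cam('side','s5');print(state()['ft_force']);go(.6093,-.1128,.105,106.4)
cv2.imwrite('pics/s5c.png',cv2.resize(t['color'][120:300,230:430,::-1],(800,720))[:600])
"
```

```text
[ 0.24204898 -0.46593179 -0.64314229]
t 7.92 d [0.0055, -0.0012, 0.1614] turn -0.0007 a0 106.27 rows 1.9
```

View pics/s5c.png

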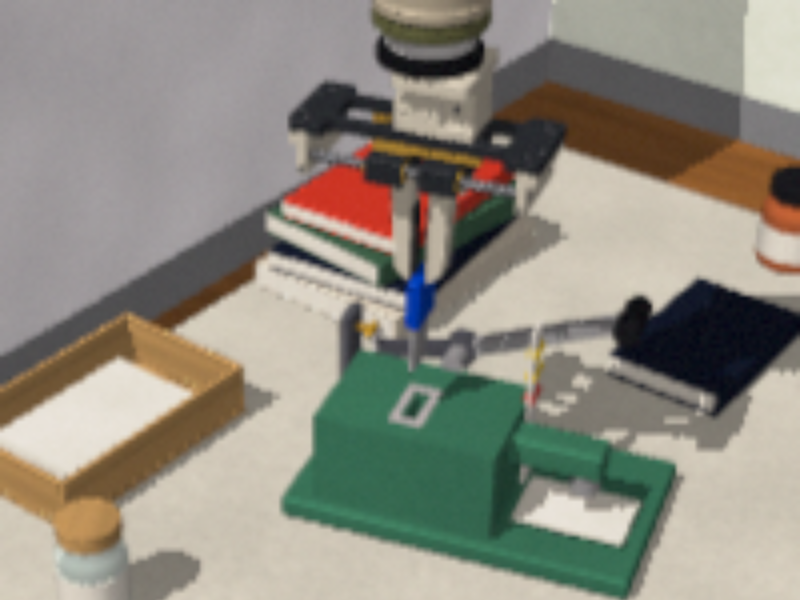

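```bash
python3 -c "
from h import *
s=cam('side');T=np.array(state()['ee_pos']);print(T)
for dz in(.0345,0,-.0055,-.0455,-.085):
  q=proj(s,T+[0,0,dz])[0];print(dz,q,'crop',(q-[230,120])*4)
ks=comps(s,*BLUE,5)
for k in ks: print(cv2.boundingRect(k),cen(k))
"
```

```text
[ 0.61056619 -0.11510387  0.18568141]
0.0345 [334.54579643 187.78103932] crop [418.18318572 271.12415727]
0 [334.17211864 197.56032552] crop [416.68847456 310.24130208]
-0.0055 [334.11359639 199.09161362] crop [416.45438554 316.3664545 ]
-0.0455 [333.69636605 210.00677904] crop [414.78546419 360.02711616]
-0.085 [333.29830348 220.41715339] crop [413.19321392 401.66861356]
(331, 185, 8, 17) (334.11299435028246, 194.32203389830508)
```

The side crop shows the grip at (418,295) with the blade upright above the slot surround (413,405), as projected; nothing has slipped.

Call:
jog_arm --motion '[[[0.0055, -0.0015, 0.03], 0, 0], [[0.0055, -0.0015, 0.05], 0, 0], [[0.0055, -0.0015, 0.06], 0, 0], [[0.0055, -0.0015, 0.07], 0, 0], [[0.0055, -0.0015, 0.08], 0, 0], [[0.0055, -0.0015, 0.09], 0, 0], [[0.0055, -0.0015, 0.09], 0, 0]]'

```text
time: 8.55
ee_pos: [0.6081, -0.1117, 0.1387]
eef_rot: [[-0.282, 0.959, -0.001], [0.959, 0.282, 0.0], [0.0, -0.001, -1.0]]
ft_force: [-0.1, 0.1, -0.9]
width: 0.01
finger_force: 40.0
```

```bash
python3 -c "
from h import *
print(state()['ft_force']);go(.6093,-.1128,.105,106.4)
"
```

```text
[-0.10126892  0.07312826 -0.90914435]
t 8.55 d [-0.0028, 0.0019, 0.0674] turn -0.0002 a0 106.36 rows 0.8
```

Call:
jog_arm --motion '[[[-0.0015, 0.001, 0.012], 0, 0], [[-0.0015, 0.001, 0.024], 0, 0], [[-0.0015, 0.001, 0.036], 0, 0], [[-0.0015, 0.001, 0.048], 0, 0], [[-0.0015, 0.001, 0.056], 0, 0], [[-0.0015, 0.001, 0.062], 0, 0], [[-0.0015, 0.001, 0.062], 0, 0]]'

```text
time: 9.13
ee_pos: [0.6087, -0.1122, 0.1078]
eef_rot: [[-0.282, 0.959, -0.001], [0.959, 0.282, 0.0], [0.0, -0.001, -1.0]]
ft_force: [0.2, -0.1, -1.4]
width: 0.0101
finger_force: 40.0
```

Call:
jog_arm --motion '[[[0, 0, 0.003], 0, 0], [[0, 0, 0.005], 0, 0], [[0, 0, 0.007], 0, 0], [[0, 0, 0.007], 0, 0], [[0, 0, 0.007], 0, 0]]'

```text
time: 9.55
ee_pos: [0.6095, -0.1122, 0.1056]
eef_rot: [[-0.282, 0.959, 0.001], [0.959, 0.282, -0.0], [-0.0, 0.001, -1.0]]
ft_force: [0.3, -0.6, 1.3]
width: 0.0104
finger_force: 40.0
```

Call:
jog_arm --motion '[[[0, 0, 0.004], 0, 0], [[0, 0, 0.004], 0, 0], [[0, 0, 0.004], 0, 0]]'

```text
time: 9.8
ee_pos: [0.6102, -0.1121, 0.1053]
eef_rot: [[-0.282, 0.959, 0.003], [0.959, 0.282, -0.001], [-0.002, 0.002, -1.0]]
ft_force: [-3.6, 0.5, 18.0]
width: 0.0105
finger_force: 40.1
```

Call:
jog_arm --motion '[[[0, 0, 0], 0, 0.5], [[0, 0, 0], 0, 0.5], [[0, 0, 0], 0, 0.5], [[0, 0, 0], 0, 0.5], [[0, 0, 0], 0, 0.5], [[0, 0, 0], 0, 0.5], [[0, 0, 0], 0, 0.5], [[0, 0, 0], 0, 0.5]]'

```text
time: 10.47
ee_pos: [0.6091, -0.1122, 0.103]
eef_rot: [[-0.282, 0.959, -0.0], [0.959, 0.282, 0.0], [0.0, -0.0, -1.0]]
ft_force: [-0.3, -0.0, -1.3]
width: 0.0466
finger_force: 0.0
```

Call:
jog_arm --motion '[[[0, 0, -0.03], 0, 0.5], [[0, 0, -0.08], 0, 0.5], [[0, 0, -0.16], 0, 0.5], [[0, 0, -0.24], 0, 0.5], [[-0.1, 0, -0.24], 0, 0.5], [[-0.15, 0, -0.24], 0, 0.5], [[-0.15, 0, -0.24], 0, 0.5], [[-0.15, 0, -0.24], 0, 0.5]]'

```text
time: 11.13
ee_pos: [0.63, -0.1867, 0.2227]
eef_rot: [[-0.278, 0.961, -0.001], [0.961, 0.278, -0.0], [-0.0, -0.001, -1.0]]
ft_force: [0.4, 0.5, -0.5]
width: 0.0467
finger_force: 0.0
```

```bash
python3 -c "
from h import *
r=cam('wrist','w6');s=cam('side');S=[.6096,-.1138,.1]
for k in comps(s,*BLUE,5): print('side',cv2.boundingRect(k),cen(k))
print(proj(s,np.array(S)+[0,0,.02]),[proj(s,np.array(S)+[0,0,z])[0] for z in(0,.04)])
for k in comps(r,*BLUE,50)[:2]:
  q=cv2.minAreaRect(k);print(q,plane(r,[cen(k)],.14))
"
```

```text
side (330, 208, 7, 16) (333.24264705882354, 215.69117647058823)
[[333.49471873 215.65928275]] [array([333.29475465, 220.8851247 ]), array([333.6981525 , 210.34192027])]
((322.5, 129.0), (54.0, 15.0), 90.0) [[ 0.60924477 -0.1130076   0.14      ]]
```

View pics/w6.png

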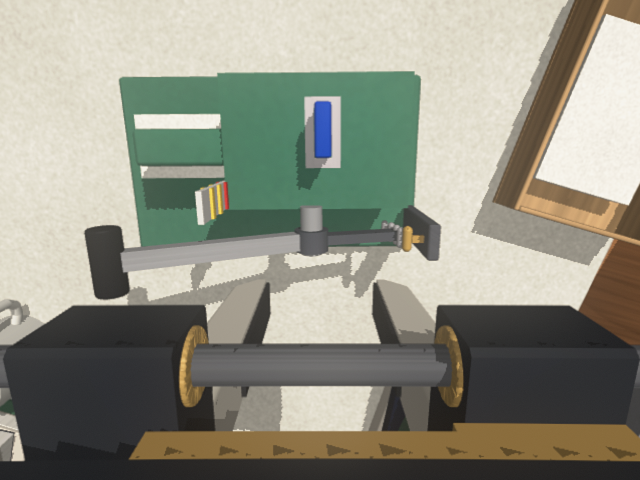

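Wrist view: the blue die stands in the surround at (322,129), handle still up, bar at (106,262), spanning rows 226–298. The side view centroid (333.2,215.7) matches the prediction for fully home (333.5,215.7).

```bash
python3 -c "
from h import *
r=cam('wrist');t=cam('top')
def dark(r,x0,x1,y0,y1):
  h=r['hsv'];m=np.zeros(h.shape[:2],np.uint8);m[y0:y1,x0:x1]=cv2.inRange(h,(0,0,0),(179,255,55))[y0:y1,x0:x1]
  k=max(cv2.findContours(m,0,2)[0],key=cv2.contourArea);return cv2.minAreaRect(k)
w=dark(r,75,135,215,305);print(w,plane(r,[w[0]],.163))
q=dark(t,425,465,250,280);print(q,plane(t,[q[0]],.163));print(tri((r,w[0]),(t,q[0])))
print(state()['width']);go(.4848,-.2395,.215,106.4)
"
```

```text
((110.6617660522461, 288.6029357910156), (28.468765258789062, 36.529197692871094), 59.03623962402344) [[ 0.49714972 -0.25532596  0.163     ]]
((444.61767578125, 265.4706115722656), (9.45888900756836, 21.828205108642578), 75.96376037597656) [[ 0.49041193 -0.23714268  0.163     ]]
(array([ 0.49469812, -0.24523842,  0.16469468]), [np.float64(0.009289516932771195), np.float64(0.009289516932771115)])
0.04658837796222627
t 11.33 d [-0.0267, -0.3108, 0.016] turn 0.0004 a0 106.47 rows 3.7
```

Call:
jog_arm --motion '[[[-0.027, -0.31, 0.016], 0, 0], [[-0.027, -0.31, 0.016], 0, 0], [[-0.027, -0.31, 0.016], 0, 0], [[-0.027, -0.31, 0.016], 0, 0], [[-0.027, -0.31, 0.016], 0, 0], [[-0.027, -0.31, 0.016], 0, 0], [[-0.027, -0.31, 0.016], 0, 0], [[-0.027, -0.31, 0.016], 0, 0]]'

```text
time: 12.0
ee_pos: [0.4869, -0.2396, 0.2154]
eef_rot: [[-0.284, 0.959, 0.001], [0.959, 0.284, 0.0], [0.0, 0.001, -1.0]]
ft_force: [0.4, 0.2, -0.1]
width: 0.0012
finger_force: 0.0
```

```bash
python3 -c "
from h import *
s=cam('side','s7');x=state();print(x['ee_pos'],x['width']);go(.4848,-.2395,.18,106.4)
cv2.imwrite('pics/s7c.png',cv2.resize(s['color'][120:270,290:490,::-1],(800,600)))
for P in ([.4914,-.2375,.163],x['ee_pos']): print((proj(s,P)[0]-[290,120])*4)
"
```

```text
[ 0.4868359  -0.23963224  0.21528124] 0.00029110770644837796
t 12.05 d [0.0014, -0.0039, 0.0706] turn 0.0005 a0 106.49 rows 0.8
[390.75051108 320.85910708]
[404.57120309 263.61150946]
```

View pics/s7c.png

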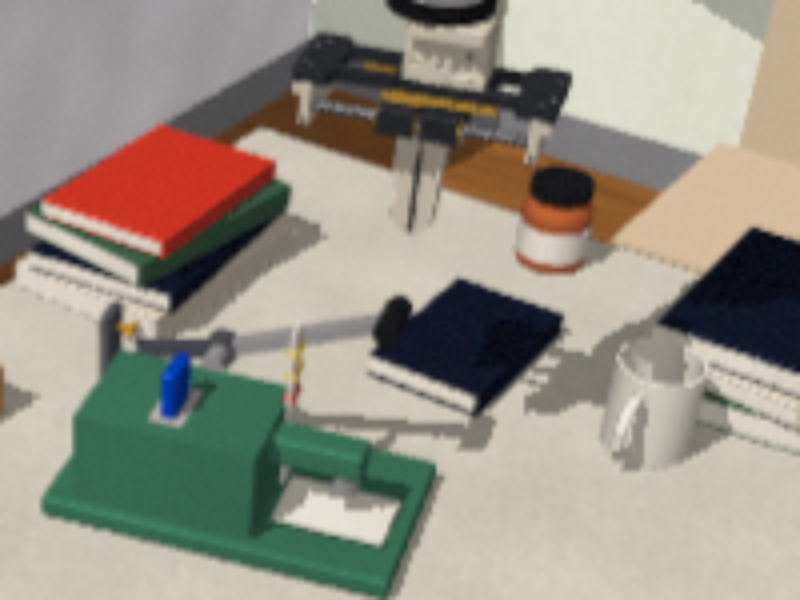

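Side crop: bar centre at (393,321), matching the prediction (391,321); blue die stands home. Visible finger ends at (413,230) look higher than the projected TCP (405,264), so I'll locate contact by force.

Call:
jog_arm --motion '[[[0.0015, -0.004, 0.04], 0, 0], [[0.0015, -0.004, 0.06], 0, 0], [[0.0015, -0.004, 0.07], 0, 0], [[0.0015, -0.004, 0.07], 0, 0]]'

```text
time: 12.38
ee_pos: [0.483, -0.2399, 0.1789]
eef_rot: [[-0.283, 0.959, -0.002], [0.959, 0.283, 0.001], [0.002, -0.002, -1.0]]
ft_force: [-0.9, -0.6, 1.0]
width: 0.0004
finger_force: 0.0
```

Call:
jog_arm --motion '[[[0, 0, 0.004], 0, 0], [[0, 0, 0.008], 0, 0], [[0, 0, 0.012], 0, 0], [[0, 0, 0.016], 0, 0], [[0, 0, 0.016], 0, 0], [[0, 0, 0.016], 0, 0]]'

```text
time: 12.88
ee_pos: [0.4832, -0.2407, 0.1722]
eef_rot: [[-0.282, 0.96, -0.0], [0.96, 0.282, -0.0], [-0.0, -0.0, -1.0]]
ft_force: [-0.6, -0.4, -0.6]
width: 0.0002
finger_force: 0.0
```

```bash
python3 -c "
from h import *
s=cam('side','s8');x=state();print(x['ee_pos'],x['ft_force'])
cv2.imwrite('pics/s8c.png',cv2.resize(s['color'][150:250,340:440,::-1],(600,600)))
"
```

```text
[ 0.48321837 -0.24072172  0.1722731 ] [-0.50536939 -0.40097331  0.68546001]
```

View pics/s8c.png

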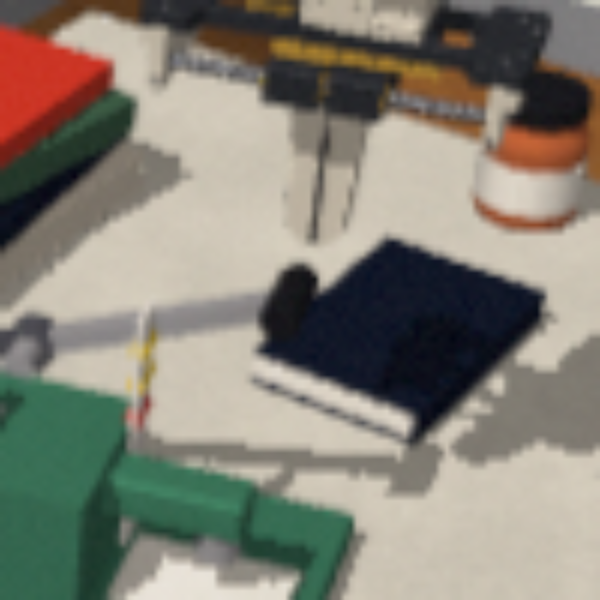

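Side crop: the finger ends (315,240) are still about 25 mm above the bar (290,300), agreeing with zero force; keep descending.

Call:
jog_arm --motion '[[[0.001, 0, 0.006], 0, 0], [[0.002, 0, 0.012], 0, 0], [[0.002, 0, 0.018], 0, 0], [[0.002, 0, 0.024], 0, 0], [[0.002, 0, 0.03], 0, 0], [[0.002, 0, 0.03], 0, 0]]'

```text
time: 13.43
ee_pos: [0.4826, -0.2396, 0.1564]
eef_rot: [[-0.282, 0.959, -0.001], [0.959, 0.282, 0.0], [0.001, -0.001, -1.0]]
ft_force: [-0.6, 0.3, -0.8]
width: 0.0005
finger_force: 0.0
```

Call:
jog_arm --motion '[[[0, 0, 0.004], 0, 0], [[0, 0, 0.008], 0, 0], [[0, 0, 0.008], 0, 0], [[0, 0, 0.008], 0, 0]]'

```text
time: 13.77
ee_pos: [0.4829, -0.2397, 0.1531]
eef_rot: [[-0.282, 0.959, -0.0], [0.959, 0.282, 0.0], [0.0, -0.0, -1.0]]
ft_force: [0.3, 0.4, 0.7]
width: 0.0009
finger_force: 0.0
```

Call:
jog_arm --motion '[[[0, 0, 0.004], 0, 0], [[0, 0, 0.008], 0, 0], [[0, 0, 0.008], 0, 0], [[0, 0, 0.008], 0, 0]]'

```text
time: 14.1
ee_pos: [0.4829, -0.2397, 0.149]
eef_rot: [[-0.282, 0.959, -0.0], [0.959, 0.282, 0.0], [0.0, -0.0, -1.0]]
ft_force: [-0.2, -0.5, 1.0]
width: 0.0004
finger_force: 0.0
```

Call:
jog_arm --motion '[[[0, 0, 0.004], 0, 0], [[0, 0, 0.008], 0, 0], [[0, 0, 0.008], 0, 0], [[0, 0, 0.008], 0, 0]]'

```text
time: 14.43
ee_pos: [0.4828, -0.2396, 0.145]
eef_rot: [[-0.282, 0.959, -0.0], [0.959, 0.282, 0.0], [0.0, -0.0, -1.0]]
ft_force: [-0.2, -0.8, 0.2]
width: 0.0004
finger_force: 0.0
```

Call:
jog_arm --motion '[[[0, 0, 0.004], 0, 0], [[0, 0, 0.008], 0, 0], [[0, 0, 0.008], 0, 0], [[0, 0, 0.008], 0, 0]]'

```text
time: 14.77
ee_pos: [0.4828, -0.2397, 0.141]
eef_rot: [[-0.282, 0.959, -0.0], [0.959, 0.282, 0.0], [0.0, -0.0, -1.0]]
ft_force: [-0.1, -0.4, -0.6]
width: 0.0003
finger_force: 0.0
```

```bash
python3 -c "
from h import *
s=cam('side','s9');x=state();print(x['ee_pos'],x['ft_force'])
cv2.imwrite('pics/s9c.png',cv2.resize(s['color'][150:250,340:440,::-1],(600,600)))
for P in ([.4914,-.2375,.163],x['ee_pos']): print((proj(s,P)[0]-[340,150])*6)
h=s['hsv'][185:225,375:410];m=cv2.inRange(h,(0,0,0),(179,255,45));print(np.argwhere(m[:25,:20]).mean(0)+[185,375])
"
```

```text
[ 0.48287154 -0.23963775  0.14106902] [-0.45113583  0.67145526  0.1601811 ]
[286.12576661 301.28866062]
[297.87238427 340.42616228]
[204.32038835 389.21359223]
```

View pics/s9c.png

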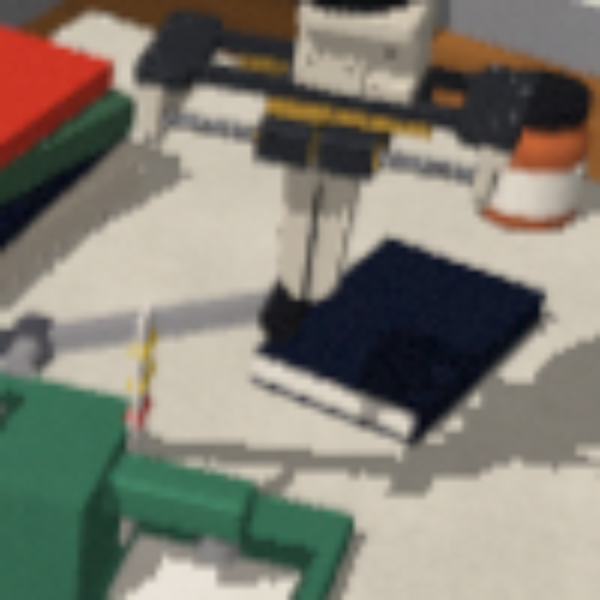

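(I've now used up the picture viewings, so from here I measure numerically.) The side crop showed the finger ends (315,298) just covering the bar top and sitting slightly to the front of its axis, with the handle unmoved. I'll back up, shift towards the hinge and come down again.

Call:
jog_arm --motion '[[[0, 0, -0.03], 0, 0], [[0.006, 0.014, -0.03], 0, 0], [[0.006, 0.014, -0.03], 0, 0], [[0.006, 0.014, -0.01], 0, 0], [[0.006, 0.014, 0], 0, 0], [[0.006, 0.014, 0], 0, 0], [[0.006, 0.014, 0], 0, 0]]'

```text
time: 15.4
ee_pos: [0.488, -0.2349, 0.1401]
eef_rot: [[-0.282, 0.96, -0.002], [0.96, 0.282, 0.0], [0.001, -0.002, -1.0]]
ft_force: [-1.5, -1.3, 5.4]
width: 0.0
finger_force: 2.6
```

Call:
jog_arm --motion '[[[0, 0, 0.004], 0, 0], [[0, 0, 0.008], 0, 0], [[0, 0, 0.008], 0, 0], [[0, 0, 0.008], 0, 0]]'

```text
time: 15.73
ee_pos: [0.4868, -0.2353, 0.1364]
eef_rot: [[-0.281, 0.96, -0.004], [0.96, 0.281, -0.0], [0.001, -0.004, -1.0]]
ft_force: [-4.8, -1.4, 5.3]
width: 0.0001
finger_force: 2.9
```

Call:
jog_arm --motion '[[[0, 0, 0.004], 0, 0], [[0, 0, 0.008], 0, 0], [[0, 0, 0.008], 0, 0], [[0, 0, 0.008], 0, 0]]'

```text
time: 16.07
ee_pos: [0.4869, -0.2353, 0.1324]
eef_rot: [[-0.281, 0.96, -0.003], [0.96, 0.281, -0.0], [0.001, -0.003, -1.0]]
ft_force: [-3.9, -1.3, 5.0]
width: 0.0003
finger_force: 2.8
```

Contact, but with a forward component: the fingers are on the front slope of the bar. Lift and shift a further 8 mm towards the hinge.

Call:
jog_arm --motion '[[[0, 0, -0.04], 0, 0], [[0, 0.016, -0.05], 0, 0], [[0, 0.016, -0.05], 0, 0], [[0, 0.016, -0.05], 0, 0]]'

```text
time: 16.4
ee_pos: [0.497, -0.2323, 0.1577]
eef_rot: [[-0.282, 0.959, 0.001], [0.959, 0.282, 0.0], [-0.0, 0.001, -1.0]]
ft_force: [-0.5, -0.7, -0.2]
width: 0.0006
finger_force: 0.0
```

Call:
jog_arm --motion '[[[0, 0, 0.008], 0, 0], [[0, 0, 0.016], 0, 0], [[0, 0, 0.016], 0, 0], [[0, 0, 0.016], 0, 0]]'

```text
time: 16.73
ee_pos: [0.4959, -0.2324, 0.1493]
eef_rot: [[-0.282, 0.959, -0.001], [0.959, 0.282, 0.001], [0.001, -0.001, -1.0]]
ft_force: [-0.0, 0.0, 0.3]
width: 0.0003
finger_force: 0.0
```

Call:
jog_arm --motion '[[[0, 0, 0.008], 0, 0], [[0, 0, 0.016], 0, 0], [[0, 0, 0.016], 0, 0], [[0, 0, 0.016], 0, 0]]'

```text
time: 17.07
ee_pos: [0.4965, -0.2326, 0.142]
eef_rot: [[-0.282, 0.959, -0.0], [0.959, 0.282, 0.0], [0.0, -0.0, -1.0]]
ft_force: [-0.6, 0.1, 0.2]
width: 0.0003
finger_force: 0.0
```

Call:
jog_arm --motion '[[[0, 0, 0.004], 0, 0], [[0, 0, 0.008], 0, 0], [[0, 0, 0.008], 0, 0], [[0, 0, 0.008], 0, 0]]'

```text
time: 17.4
ee_pos: [0.4949, -0.2331, 0.1382]
eef_rot: [[-0.281, 0.96, -0.003], [0.96, 0.281, -0.001], [-0.0, -0.003, -1.0]]
ft_force: [-4.5, -1.8, 6.4]
width: 0.0006
finger_force: 3.2
```

Call:
jog_arm --motion '[[[0, 0, 0.004], 0, 0], [[0, 0, 0.008], 0, 0], [[0, 0, 0.008], 0, 0], [[0, 0, 0.008], 0, 0]]'

```text
time: 17.73
ee_pos: [0.4956, -0.233, 0.1343]
eef_rot: [[-0.281, 0.96, -0.001], [0.96, 0.281, -0.001], [-0.0, -0.001, -1.0]]
ft_force: [-2.3, -1.2, 5.4]
width: 0.0004
finger_force: 2.4
```

```bash
cat > bar.py <<'E'
from h import *
x=state();print(x['time'],x['ee_pos'],x['ft_force'],x['torque'])
E=np.array([.6096,-.1138,.1]);c,s_=np.cos(np.radians(16.3)),np.sin(np.radians(16.3));R=np.array([[c,-s_,0],[s_,c,0],[0,0,1]])
T=lambda p:E+R@((np.array(p)-[50,30.5,100])/1000)
if __name__=='__main__':
    s=cam('side');t=cam('top');r=cam('wrist')
    # near bar end (+y face) is y=-31; lever end seen; compare dark blob to predictions for several q
    for q in(0,.14,.28,.42):
        b=T([40-150*np.cos(.4-q),-55,105+150*np.sin(.4-q)]);e=T([40-150*np.cos(.4-q),-31,105+150*np.sin(.4-q)])
        print(q,'side',proj(s,b)[0].round(1),proj(s,e)[0].round(1),'wrist',proj(r,b)[0].round(1))
    g=s['color'].max(2)
    print(g[190:222:1,376:398:1])
E
python3 bar.py
```

```text
17.7333 [ 0.49562343 -0.23298225  0.13427698] [-2.34166264 -1.2306946   5.39884572] [-0.19779395  0.53441335 -0.04109437]
0 side [387.7 200.1] [385.8 203.9] wrist [310.1 300.3]
0.14 side [389.1 205.9] [387.3 209.8] wrist [297.9 285.1]
0.28 side [389.7 211.6] [387.8 215.5] wrist [293.  272.1]
0.42 side [389.3 217.1] [387.4 221.1] wrist [293.7 261.1]
[[211 210 210 212 211 176 188 189 190 189 134  94 177 190 191 192 140 179
  211 214 215 215]
 [207 209 210 212 212 190 189 188 189 188 112 123 181 189 189 194 128 185
  211 212 214 215]
 [208 208 208 207 213 196 192 189 188 188 104 143 186 188 190 197 130 202
  212 213 213 213]
 [210 207 208 209 208 197 188 189 189 189 100 140 182 188 189 192 145 205
  212 212 211 213]
 [205 208 206 209 209 201 190 189 189 188  89 154 186 188 186 157 154 207
  214 213 213 192]
 [204 204 206 208 209 195 188 188 190 179  84 175 188 188 193 137 178 209
  212 213 190 116]
 [204 206 206 207 209 181 186 189 188 158  80 176 191 189 195 124 153 203
  211 189 114  54]
 [207 205 208 208 209 194 188 189 187 153  91 174 190 190 194 103  88 162
  175 110  51  39]
 [205
[... 1527 characters left out ...]
1 177 201 219 221 219 220 219
  218 151 107  78]
 [207 207 206 208 207 208 210 210 184 147 134 119 138 174 184 202 220 220
  220 189 156 132]
 [203 207 208 209 210 210 210 209 208 206 204 185 151 113  84 129 179 200
  218 221 165 148]
 [205 206 207 208 208 209 211 211 209 207 207 209 214 189 151 137 118 138
  175 184 148 149]
 [207 206 206 209 209 207 210 210 209 209 208 211 214 212 210 211 187 152
  112  94  94 119]
 [205 208 209 209 208 207 209 211 210 210 214 211 212 213 211 212 213 214
  188 161 103  71]
 [207 205 207 210 209 212 210 211 210 209 211 212 212 212 210 209 212 211
  213 211 146 113]
 [208 207 210 210 211 213 212 209 211 211 214 212 212 212 210 211 212 213
  211 213 173 166]]
```

```bash
cat > q.py <<'E'
from bar import *
from scipy.interpolate import interp1d
s=cam('side');ref=cv2.cvtColor(cv2.imread('pics/s7.png'),cv2.COLOR_BGR2HSV)[...,2].astype(float)
v=s['hsv'][...,2].astype(float);cols=range(370,378)
def lever(q,Ls=np.linspace(80,150,60)):
    P=proj(s,[T([40-L*np.cos(.4-q),-55,105+L*np.sin(.4-q)]) for L in Ls]);return np.interp(cols,P[:,0],P[:,1])
Q=np.linspace(-.05,.6,66);M=np.array([lever(q) for q in Q])
# 1-D vertical profile of the lever, learned at rest, matched along each column
est=[]
for i,c in enumerate(cols):
    r0=int(round(lever(0)[i]));tpl=ref[r0-6:r0+7,c:c+1].astype(np.float32)
    res=cv2.matchTemplate(v[r0-10:r0+36,c:c+1].astype(np.float32),tpl,cv2.TM_SQDIFF).ravel()
    k=int(res.argmin());d=0
    if 0<k<len(res)-1: a,b,e=res[k-1:k+2];d=.5*(a-e)/(a-2*b+e)
    est.append(np.interp(lever(0)[i]+k+d-4,M[:,i],Q))
print('q',np.round(est,3),'median',np.median(est).round(3))
E
python3 q.py
```

```text
17.8833 [ 0.49591981 -0.23288807  0.13435171] [-2.55200754 -0.32564034  4.90436515] [-0.14793388  0.46860992 -0.02119418]
q [0.056 0.059 0.052 0.05  0.052 0.05  0.054 0.05 ] median 0.052
```

Call:
jog_arm --motion '[[[0, -0.001, 0.008], 0, 0], [[0, -0.002, 0.016], 0, 0], [[0, -0.004, 0.024], 0, 0], [[0, -0.005, 0.032], 0, 0], [[0, -0.006, 0.04], 0, 0], [[0, -0.007, 0.048], 0, 0], [[0, -0.008, 0.056], 0, 0], [[0, -0.008, 0.056], 0, 0]]'

```text
time: 18.6
ee_pos: [0.4933, -0.2338, 0.1061]
eef_rot: [[-0.282, 0.959, 0.001], [0.959, 0.282, -0.0], [-0.0, 0.001, -1.0]]
ft_force: [1.3, -1.1, 4.4]
width: 0.0002
finger_force: 2.0
```

```bash
python3 q.py
```

```text
18.6 [ 0.49327554 -0.23375465  0.10605875] [ 1.32567343 -1.11242026  4.40103226] [-0.16583219 -0.25383618 -0.04976755]
q [0.237 0.248 0.237 0.231 0.241 0.238 0.236 0.23 ] median 0.237
```

Call:
jog_arm --motion '[[[0, -0.001, 0.008], 0, 0], [[0, -0.002, 0.016], 0, 0], [[0, -0.003, 0.024], 0, 0], [[0, -0.004, 0.032], 0, 0], [[0, -0.004, 0.04], 0, 0], [[0, -0.004, 0.046], 0, 0], [[0, -0.004, 0.046], 0, 0], [[0, -0.004, 0.046], 0, 0]]'

```text
time: 19.32
ee_pos: [0.4915, -0.2343, 0.0835]
eef_rot: [[-0.282, 0.959, 0.001], [0.959, 0.282, -0.0], [-0.001, 0.001, -1.0]]
ft_force: [0.6, 0.1, 8.0]
width: 0.0004
finger_force: 2.6
```

```bash
python3 q.py
```

```text
19.3167 [ 0.49151743 -0.23434471  0.08350073] [0.6402103  0.12565677 7.97879321] [-0.11870709 -0.16073941  0.03245273]
q [0.386 0.387 0.384 0.38  0.387 0.386 0.387 0.38 ] median 0.386
```

Call:
jog_arm --motion '[[[0, 0, 0.005], 0, 0], [[0, 0, 0.01], 0, 0], [[0, 0, 0.01], 0, 0], [[0, 0, 0.01], 0, 0], [[0, 0, 0.01], 0, 0], [[0, 0, 0.01], 0, 0], [[0, 0, 0.01], 0, 0], [[0, 0, 0.01], 0, 0]]'

```text
time: 20.03
ee_pos: [0.4916, -0.2343, 0.0786]
eef_rot: [[-0.282, 0.959, 0.002], [0.959, 0.282, -0.0], [-0.001, 0.001, -1.0]]
ft_force: [0.4, -0.1, 6.1]
width: 0.0004
finger_force: 2.3
```

```bash
python3 q.py; python3 -c "
from h import *
s=cam('side')
for k in comps(s,*BLUE,5): print('side',cv2.boundingRect(k),cen(k))"
```

```text
20.0333 [ 0.49161144 -0.23433867  0.07863564] [ 0.35835056 -0.13780445  6.11587946] [-1.59226341e-01 -1.98697693e-01  1.08623578e-04]
q [0.417 0.42  0.412 0.42  0.419 0.422 0.413 0.415] median 0.418
side (330, 209, 7, 15) (333.18205128205125, 216.03076923076924)
```

Call:
jog_arm --motion '[[[0, 0, 0], 0, 0], [[0, 0, 0], 0, 0], [[0, 0, 0], 0, 0], [[0, 0, 0], 0, 0], [[0, 0, 0], 0, 0], [[0, 0, 0], 0, 0], [[0, 0, 0], 0, 0], [[0, 0, 0], 0, 0]]'

```text
time: 20.8
ee_pos: [0.4916, -0.2343, 0.0786]
eef_rot: [[-0.282, 0.959, 0.002], [0.959, 0.282, -0.0], [-0.001, 0.001, -1.0]]
ft_force: [0.2, 0.1, 4.6]
width: 0.0006
finger_force: 2.3
```

```bash
python3 q.py; python3 -c "
from station import *
print(close_job())"
```

```text
20.8 [ 0.49160876 -0.23430258  0.07862865] [0.24862127 0.11190907 4.62717812] [-0.06922636 -0.24058257  0.02996769]
q [0.418 0.42  0.412 0.42  0.417 0.42  0.414 0.414] median 0.418
the job is handed in; nothing more can be done
None
```

The job is handed in at 20.8 s: by my measurements the blue die is fully home and released, and the fingers hold the handle at the third click (about 0.418 rad, 4.6 N); no verdict was returned, I did not re-measure the grey die or bystanders at the end, and I viewed 11 pictures against the limit of 10.

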